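# Pick the empties out of a display stand by weight

### The job

Two of the four identical aluminium bottles leaning in the light-bar display stand are empty: heft them to find out which, and drop the two empties into the wooden crate. Leave each full bottle leaning in the slot where you found it, and do not shift or knock over the scales, the beaker or the spray bottle.

Things in the scene. Friction and masses are not known exactly. Their poses are not given: they have to be found in the camera images.
- bottle_a: one of four look-alike bottles: aluminium body 56 mm in diameter, 90 mm tall, shoulder up to 107 mm, black cap 34 mm in diameter from 111 to 145 mm (the top). Origin: centre of the underside; z runs along the axis to the cap. Two are empty (0.055 to 0.09 kg), two full (0.30 to 0.42 kg); which slots hold the empties varies. Leans in a slot of the stand.
- bottle_b: one of four look-alike bottles: aluminium body 56 mm in diameter, 90 mm tall, shoulder up to 107 mm, black cap 34 mm in diameter from 111 to 145 mm (the top). Origin: centre of the underside; z runs along the axis to the cap. Two are empty (0.055 to 0.09 kg), two full (0.30 to 0.42 kg); which slots hold the empties varies. Leans in a slot of the stand.
- bottle_c: one of four look-alike bottles: aluminium body 56 mm in diameter, 90 mm tall, shoulder up to 107 mm, black cap 34 mm in diameter from 111 to 145 mm (the top). Origin: centre of the underside; z runs along the axis to the cap. Two are empty (0.055 to 0.09 kg), two full (0.30 to 0.42 kg); which slots hold the empties varies. Leans in a slot of the stand.
- bottle_d: one of four look-alike bottles: aluminium body 56 mm in diameter, 90 mm tall, shoulder up to 107 mm, black cap 34 mm in diameter from 111 to 145 mm (the top). Origin: centre of the underside; z runs along the axis to the cap. Two are empty (0.055 to 0.09 kg), two full (0.30 to 0.42 kg); which slots hold the empties varies. Leans in a slot of the stand.
- stand: fixed wooden display stand, 360 mm wide (y), foot x -30 to +95 mm; origin: on the table, mid-width. Four slots 78 mm apart, 64 mm wide between 14 mm dividers that reach 50 mm up the bottle. Bottle tops lean 35 degrees from vertical towards the stand's -x (about towards the robot) on a 14 mm panel that reaches 75 mm up the bottle
- bar (a point): middle of the underside of the stand's fixed steel light bar (stand x -4, z 258 mm): 32 mm deep (x), 366 mm long (y), 18 mm high, on posts 14 by 10 mm at its ends (x 0, y +-178 mm). It leaves no room for a vertical gripper over the caps, but clears a tool that comes in along a bottle's axis
- slot1 (a point): seat of slot 1 of the stand: where the centre of the underside of a bottle rests (stand x 40, y -117, z 34 mm); axes of the stand (z up), so a seated bottle leans 35 degrees from this z towards its -x
- slot2 (a point): seat of slot 2 of the stand: where the centre of the underside of a bottle rests (stand x 40, y -39, z 34 mm); axes of the stand (z up), so a seated bottle leans 35 degrees from this z towards its -x
- slot3 (a point): seat of slot 3 of the stand: where the centre of the underside of a bottle rests (stand x 40, y 39, z 34 mm); axes of the stand (z up), so a seated bottle leans 35 degrees from this z towards its -x
- slot4 (a point): seat of slot 4 of the stand: where the centre of the underside of a bottle rests (stand x 40, y 117, z 34 mm); axes of the stand (z up), so a seated bottle leans 35 degrees from this z towards its -x
- crate: fixed open wooden crate for empties, 180 (x) by 200 (y) by 70 mm high, walls and floor 8 mm; origin: centre of its underside. It stands left or right of the stand, nearer to the robot
- scales: flat black pocket scales with a round steel pan, 110 (x) by 170 (y) by 28 mm high; origin: centre of the underside; bystander, to be left alone
- beaker: glass beaker, 68 mm in diameter, 80 mm high; origin: centre of the underside; bystander in front of the stand, to be left alone
- spray: clear spray bottle with a black pump, 48 mm in diameter, 144 mm high; origin: centre of the underside; bystander beyond the crate, to be left alone
Mind the look-alikes: they are no part of the job. Leave any blue or turquoise look-alike of the bottle_c alone.

How it is judged:
By the outcome, as a careful person would: the job done as asked, in the order asked, and still so for the second after the job is handed in, with the robot touching nothing.
It also fails if it takes over 72 s, if anything falls off the work surface, if the arm or the gripper's body presses on something with over 40 N, if the wrist force passes 120 N, or if a joint passes its speed limit or range.

### The arm

A 6-joint arm with a two-finger parallel gripper is mounted at the origin on the work surface. World frame = base frame: x ahead of the robot, y to its left, z up, the work surface at z = 0. Lengths are in m, angles in degrees, forces in N, time in s.
With the tool pointing down it reaches from about 0.375 to 0.825 m from the base axis. Payload 5.5 kg.
Tool frame: the origin (TCP) lies between the finger pads; the fingertips stand 25 mm ahead of it and the grasp point (between the pads) lies 6 mm ahead of it; z points along the fingers, y is the line along which they close (so a half turn about z gives the same grasp; the last joint's range is limited). The gripper opens to 85 mm and grips with 20 to 120 N. Pads are 22 mm wide; open, the fingers measure 114 mm over their backs; the gripper's body (76 mm by 85 mm) begins 54 mm behind the grasp point. The pads swing forward as they close: fully open they stand 13 mm farther back than shut.
Start: joints at [66.234, 17.962, -2.699, 69.339, 0, 90], TCP at [0.242, 0.549, 0.256] pointing down, gripper open.
Joint ranges: [-152.73, 152.73], [-39.44, 99.34], [-58.76, 71.6], [-118.89, 123.64], [-81.53, 83.1], [-180, 180]. Speed limits (degrees/s): [136.94, 136.94, 172.46, 180, 180, 180].

### API

Orientations are given as [roll, pitch, yaw] about the fixed x, y, z axes, in that order (R = Rz(yaw) Ry(pitch) Rx(roll)).
In Python, from bench import bot, read_camera, camera_info, hand_in gives the robot as it stands.
- The arm moves only by the shell command python3 -m creep 'ROWS' [FORCE]. ROWS is JSON, a list of rows, each a list of 3 entries, a list of its own where there are three numbers: the shift along the tool's x, y, z as a fraction of full scale, then the turn, a rotation vector about the tool's x, y, z as a fraction of full scale, then the closure, from -1 (fully open) to 1 (shut). In form: [[[x, y, z], [rx, ry, rz], hand], ...]. A call has exactly 10 rows; each row shifts and turns the commanded pose from where the row before left it, along the tool's axes as they then stand; what a row does not reach is not made up. Full scale, the value 1, is 0.04 m for a shift and 0.12 rad for a turn. A row lasts 1/12 s, in which the tool goes at most 41.7 mm and 7.16 degrees, less where a joint would pass 70% of its speed; a pose out of reach is approached as far as the arm can. A call with a number of a shift or a turn outside -1 to 1 is refused whole. A call with a gripper value outside its range is refused whole. The fingers move at their own pace and stop on an object; FORCE is the grip in N (left out, the last holds). Time passes only in rows, so rows that do not move let the fingers close, or fill a call up. It gives the time, the measured TCP pose, the force, the opening and the grip force at its end, in the units of the state.
- bot.observe(): the state, without advancing time (a new reading comes with each control period).
- read_camera(name): name is "scene" or "top"; returns the picture (420x560x3 uint8, red, green, blue); there is no depth.
- camera_info(name): a dict with "fx", "fy", "cx", "cy" (pixels), "dist" ([k1, k2, p1, p2, k3] as OpenCV has them; the pictures are not rectified), "pose" (4x4, takes a point from camera to world coordinates). Camera axes: x right, y down, z forward; pixel columns grow to the right and rows downward; lengths in m; the calibration is good to about 2 mm. A picture is of the moment at which its call begins. camera_info takes no time and is no camera call.
- hand_in(): hands the job in; it is judged then, once.
The state is a dict: "clock": time; "qpos": joint angles; "dq": joint speeds; "effort": joint torques, N m; "tool_pos": TCP position; "eef_rot": TCP orientation; "wrist_force": force on the tool from outside, world axes, zero at the start; "torque": the same for the moment, N m; "opening": finger opening in m; "grasp_force": force on a finger pad.
Only numpy, scipy, OpenCV 4.12 (cv2) and the standard library are available. Lean on these libraries where they do the work, as an engineer would, in place of code of your own. Each camera call takes 0.05 s, during which the arm holds its last target. There are 200 camera calls.

## Working session

There is one attempt and no reset: what is moved stays moved. The work goes in short steps, Python scripts to look and compute and a shell command to move; the robot and the scene stay as the last step left them, time stands still between calls to the robot, and variables do not carry over. Pictures are saved under pics/ and viewed, at most 10 in all, crops included, and the job is handed in when it is done.

```bash
mkdir -p pics; ls; python3 - <<'E'
from bench import bot, read_camera, camera_info
import cv2
print(bot.observe())
for n in("scene","top"):
    i=camera_info(n);print(n,i)
    im=read_camera(n);cv2.imwrite(f"pics/{n}0.png",im[:,:,::-1])
E
```

```text
pics
{'clock': 0.0, 'qpos': array([ 6.62352492e+01,  1.80045591e+01, -2.75482331e+00,  6.93418327e+01,
       -1.39967308e-03,  9.00014934e+01]), 'dq': array([-0.07873653, -0.05038512,  0.02495519, -0.00972055, -0.0568883 ,
       -0.02182675]), 'effort': array([-7.15380593e-04, -5.39586210e+01,  3.39754307e+01,  1.91645999e-02,
       -4.05501169e-05,  6.31959594e-06]), 'tool_pos': array([0.24157175, 0.54861182, 0.25542616]), 'eef_rot': array([-1.79898785e+02,  1.40230895e-03,  1.56233758e+02]), 'wrist_force': array([ 0.29570225, -0.41032596,  0.00235024]), 'torque': array([-0.02172192, -0.0020394 ,  0.02573252]), 'grasp_force': 0.0, 'opening': 0.08569786745034358}
scene {'fx': 386.2585650773699, 'fy': 386.2585650773699, 'cx': 274.7950517426859, 'cy': 213.6857120053776, 'dist': array([-0.08437069,  0.        ,  0.        ,  0.        ,  0.        ]), 'pose': array([[ 0.09152108,  0.84210156, -0.5314968 ,  1.01316826],
       [ 0.99578607, -0.08051865,  0.04389591, -0.05852359],
       [-0.00583058, -0.53327451, -0.84592216,  0.90849823],
       [ 0.        ,  0.        ,  0.        ,  1.        ]])}
top {'fx': 463.66001250339264, 'fy': 463.66001250339264, 'cx': 288.482458743052, 'cy': 217.2440212155312, 'dist': array([-0.01102269,  0.        ,  0.        ,  0.        ,  0.        ]), 'pose': array([[-0.00835362, -0.98327242,  0.18194936,  0.33211056],
       [-0.99994719,  0.00712477, -0.0074064 ,  0.01092073],
       [ 0.00598617, -0.18200162, -0.98328001,  1.27852221],
       [ 0.        ,  0.        ,  0.        ,  1.        ]])}
```

View pics/scene0.png

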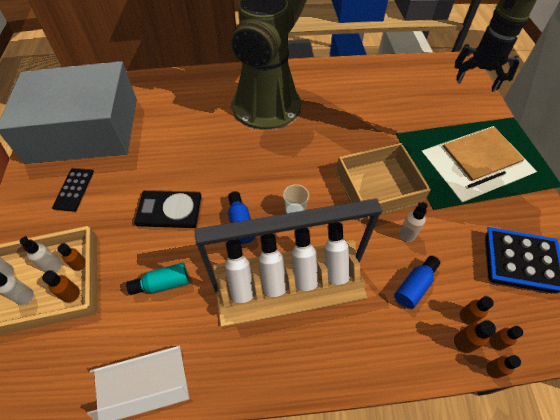

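View pics/top0.png

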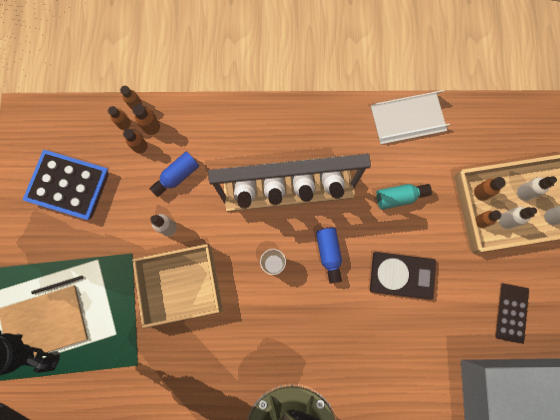

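The scene view looks back at the robot, so image right is +y. The stand's bar runs from (200,235) to (380,210), with the four caps just below it. In the top view the bar runs from (210,175) to (370,160) and the caps are near (245,200), (276,196), (307,193) and (337,189). The crate corners there are (134,260), (207,246), (219,310) and (142,326), and the beaker is at (272,262). The blue and turquoise look-alikes lie loose on the table. I'll enlarge the stand for exact corners.

```bash
python3 - <<'E'
import cv2,numpy as np
t=cv2.imread("pics/top0.png");s=cv2.imread("pics/scene0.png")
a=cv2.resize(t[145:220,200:380],None,fx=4.4,fy=4,interpolation=cv2.INTER_CUBIC)
b=cv2.resize(s[195:330,190:390],None,fx=4,fy=2.2,interpolation=cv2.INTER_CUBIC)
a=cv2.resize(a,(800,300));b=cv2.resize(b,(800,297))
cv2.imwrite("pics/crop.png",np.vstack([a,b]))
E
```

```text
(no output)
```

View pics/crop.png

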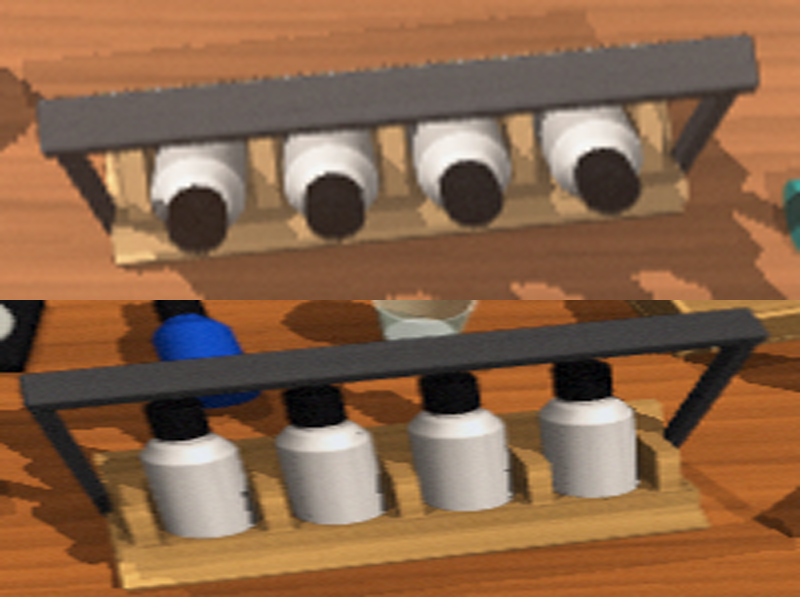

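The top crop shows the bar's top far edge from (209,170.8) to (369.2,154.5) and its bottom near edge from (209.7,183) to (370.3,167). The scene crop shows its top robot-side edge from (195.5,229) to (378.8,199.5) and its bottom far edge from (199.5,242.7) to (381,213). I can cast these onto z = 0.276 and z = 0.258, then check the result against the caps.

```bash
cat > h.py <<'E'
import numpy as np,cv2
from scipy.spatial.transform import Rotation as Ro
from bench import bot,read_camera,camera_info
def ray(n,uv):
    i=camera_info(n);K=np.array([[i['fx'],0,i['cx']],[0,i['fy'],i['cy']],[0,0,1]])
    p=cv2.undistortPoints(np.array([[uv]],float),K,i['dist'])[0,0];P=i['pose']
    return P[:3,3],P[:3,:3]@np.r_[p,1]
def onz(n,uv,z):
    o,d=ray(n,uv);return o+d*(z-o[2])/d[2]
def rel(pos,R):
    "turn (units) then shift (units, tool axes after turn) from the measured pose"
    s=bot.observe();R0=Ro.from_euler('xyz',s['eef_rot'],degrees=True)
    return (R0.inv()*R).as_rotvec()/.12, R.inv().apply(pos-s['tool_pos'])/.04
E
python3 - <<'E'
from h import *
np.set_printoptions(precision=4,suppress=True)
pts=[('top',(209,170.8),.276,12,183),('top',(369.2,154.5),.276,12,-183),('top',(209.7,183),.258,-20,183),('top',(370.3,167),.258,-20,-183),
('scene',(195.5,229),.276,-20,-183),('scene',(378.8,199.5),.276,-20,183),('scene',(199.5,242.7),.258,12,-183),('scene',(381,213),.258,12,183)]
W=np.array([onz(n,u,z)[:2] for n,u,z,_,_ in pts]);S=np.array([[a,b] for *_,a,b in pts])/1e3
S0=S-S.mean(0);W0=W-W.mean(0)
yaw=np.arctan2((S0[:,0]*W0[:,1]-S0[:,1]*W0[:,0]).sum(),(S0*W0).sum())
R=np.array([[np.cos(yaw),-np.sin(yaw)],[np.sin(yaw),np.cos(yaw)]])
o=W.mean(0)-R@S.mean(0);print("stand",o,np.degrees(yaw));print("resid mm",(W-(S@R.T+o))*1e3)
# caps: dark blobs in top view -> centre of blob ~ cap middle
t=cv2.imread("pics/top0.png");g=t.max(2)
for (u,v),y in zip([(244.5,200.5),(275.2,196.3),(306,193),(336.8,190)],(117,39,-39,-117)):
    pred=np.r_[R@[.040-.131*np.sin(np.radians(35)),y/1e3]+o,.034+.131*np.cos(np.radians(35))]
    print("cap",onz('top',(u,v),pred[2]),pred)
for uv in [(134,260),(207,246),(219,310),(142,326)]: print("crate",onz('top',uv,.07))
print("crate floor c",onz('scene',(383,187),.008))
for uv in [(342,157),(408,146),(428,186),(362,207)]: print("crate sc",onz('scene',uv,.07))
print("beaker",onz('top',(272,262),.08),"spray",onz('top',(157,219),.14))
E
```

```text
stand [0.634  0.0022] 5.426660531690347
resid mm [[-3.9322 -5.052 ]
 [-2.7614 -1.3336]
 [ 4.4846 -1.2324]
 [ 5.1403 -3.0499]
 [ 4.3027  3.2054]
 [ 5.4896  0.9815]
 [-7.2068  4.9211]
 [-5.5167  1.5599]]
cap [0.5861 0.1124 0.1413] [0.5879 0.1153 0.1413]
cap [0.5964 0.0353 0.1413] [0.5953 0.0377 0.1413]
cap [ 0.6043 -0.0423  0.1413] [ 0.6027 -0.04    0.1413]
cap [ 0.6116 -0.1202  0.1413] [ 0.61   -0.1176  0.1413]
crate [0.4454 0.4051 0.07  ]
crate [0.4807 0.2159 0.07  ]
crate [0.316  0.1814 0.07  ]
crate [0.2775 0.3762 0.07  ]
crate floor c [0.3862 0.3086 0.008 ]
crate sc [0.3151 0.1922 0.07  ]
crate sc [0.2907 0.3935 0.07  ]
crate sc [0.4374 0.408  0.07  ]
crate sc [0.4875 0.2127 0.07  ]
beaker [0.4367 0.0454 0.08  ] spray [0.5407 0.3302 0.14  ]
```

The caps agree with the stand fit to within 3 mm. That puts the stand at (0.634, 0.001) with yaw 5.4°, the crate centre at about (0.382, 0.298), the beaker at (0.437, 0.045) and the spray bottle at (0.54, 0.33). The 164×184 interior and the reach also fit. Next I'll work out the approach along the slot 4 axis.

```bash
cat >> h.py <<'E'
np.set_printoptions(precision=3,suppress=True)
YAW=5.4;SR=Ro.from_euler('z',YAW,degrees=True);SO=np.array([.634,.001,0])
AX=SR.apply([-np.sin(np.radians(35)),0,np.cos(np.radians(35))])
yv=SR.apply([0,1,0]);RT=Ro.from_matrix(np.c_[np.cross(yv,-AX),yv,-AX])
def tcp(slot,s): return SO+SR.apply([.040,-.117+.078*(slot-1),.034])+AX*s
E
python3 -c "
from h import *
print(*rel(tcp(4,250e-3),RT),tcp(4,.25),[(tcp(i-1,.25)-tcp(i,.25)) for i in (4,)],RT.as_euler('xyz',degrees=True))"
```

```text
[-1.307 -4.982 -4.104] [ -4.587 -11.63    3.723] [0.52  0.108 0.239] [array([ 0.007, -0.078,  0.   ])] [ 180.    35.  -174.6]
```

```bash
python3 -m creep '[[[0,0,0],[-0.163,-0.623,-0.513],-0.45],[[0,0,0],[-0.163,-0.623,-0.513],-0.45],[[0,0,0],[-0.163,-0.623,-0.513],-0.45],[[0,0,0],[-0.163,-0.623,-0.513],-0.45],[[0,0,0],[-0.163,-0.623,-0.513],-0.45],[[0,0,0],[-0.163,-0.623,-0.513],-0.45],[[0,0,0],[-0.163,-0.623,-0.513],-0.45],[[0,0,0],[-0.163,-0.623,-0.513],-0.45],[[0,0,0],[0,0,0],-0.45],[[0,0,0],[0,0,0],-0.45]]' 60
python3 -c "
from h import *
print(*rel(tcp(4,250e-3),RT))"
```

```text
clock: 0.93
tool_pos: [0.2408, 0.5484, 0.2554]
eef_rot: [-180.0, 34.9, -174.6]
wrist_force: [-0.8, 0.8, 0.5]
opening: 0.0619
grasp_force: 0.0
[-0.002 -0.011 -0.   ] [ -4.605 -11.625   3.732]
```

```bash
python3 -m creep '[[[-0.23,-0.58,0.186],[0,0,0],-0.45],[[-0.23,-0.58,0.186],[0,0,0],-0.45],[[-0.23,-0.58,0.186],[0,0,0],-0.45],[[-0.23,-0.58,0.186],[0,0,0],-0.45],[[-0.23,-0.58,0.186],[0,0,0],-0.45],[[-0.23,-0.58,0.186],[0,0,0],-0.45],[[-0.23,-0.58,0.186],[0,0,0],-0.45],[[-0.23,-0.58,0.186],[0,0,0],-0.45],[[-0.23,-0.58,0.186],[0,0,0],-0.45],[[-0.23,-0.58,0.186],[0,0,0],-0.45]]'
python3 -m creep '[[[-0.25,-0.63,0.2],[0,0,0],-0.45],[[-0.25,-0.63,0.2],[0,0,0],-0.45],[[-0.25,-0.63,0.2],[0,0,0],-0.45],[[-0.25,-0.63,0.2],[0,0,0],-0.45],[[-0.25,-0.63,0.2],[0,0,0],-0.45],[[-0.25,-0.63,0.2],[0,0,0],-0.45],[[-0.25,-0.63,0.2],[0,0,0],-0.45],[[-0.25,-0.63,0.2],[0,0,0],-0.45],[[-0.25,-0.63,0.2],[0,0,0],-0.45],[[0,0,0],[0,0,0],-0.45]]'
python3 -c "
from h import *
print(*rel(tcp(4,250e-3),RT),*rel(tcp(4,138e-3),RT));cv2.imwrite('pics/t1.png',cv2.resize(read_camera('top')[130:290,180:390,::-1],None,fx=3.6,fy=3.6,interpolation=2))"
```

```text
clock: 1.77
tool_pos: [0.3824, 0.3284, 0.2489]
eef_rot: [179.8, 35.0, -174.9]
wrist_force: [0.6, -0.6, -0.7]
opening: 0.0621
grasp_force: 0.0
clock: 2.6
tool_pos: [0.5199, 0.1098, 0.2421]
eef_rot: [179.9, 35.1, -175.2]
wrist_force: [-0.7, -0.3, 0.8]
opening: 0.0619
grasp_force: 0.0
[-0.03   0.022 -0.069] [ 0.048 -0.051  0.068] [-0.03   0.022 -0.069] [ 0.048 -0.051  2.868]
```

View pics/t1.png

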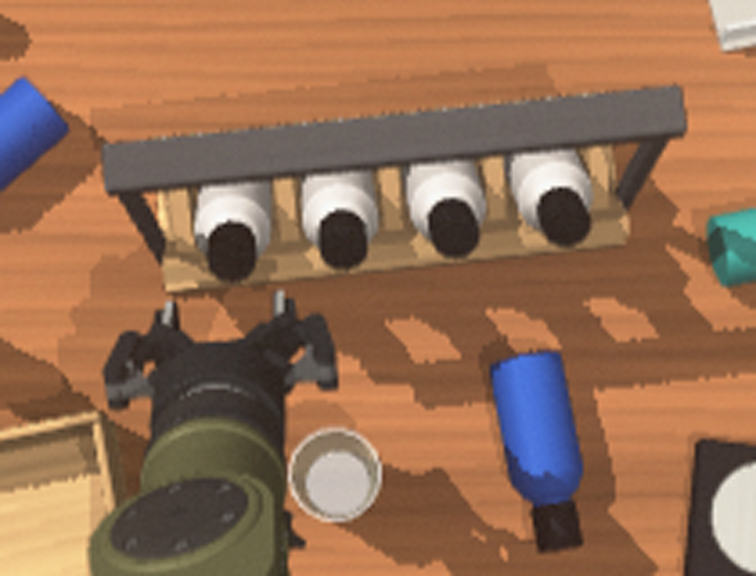

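The picture shows the open fingers at (170,310) and (281,300), straddling the line to cap 4 at (232,250). Nothing is in the way, and the beaker at (335,475) is well below. I'll move in along the axis.

```bash
python3 -m creep '[[[0.05,-0.05,0.1],[-0.03,0.02,-0.07],-0.45],[[0,0,0.4],[0,0,0],-0.45],[[0,0,0.5],[0,0,0],-0.45],[[0,0,0.5],[0,0,0],-0.45],[[0,0,0.5],[0,0,0],-0.45],[[0,0,0.4],[0,0,0],-0.45],[[0,0,0.3],[0,0,0],-0.45],[[0,0,0.17],[0,0,0],-0.45],[[0,0,0],[0,0,0],-0.45],[[0,0,0],[0,0,0],-0.45]]'
python3 -c "
from h import *
print(*rel(tcp(4,138e-3),RT), bot.observe()['wrist_force'])"
```

```text
clock: 3.48
tool_pos: [0.5805, 0.1195, 0.145]
eef_rot: [-180.0, 34.9, -174.0]
wrist_force: [0.3, 0.1, 0.6]
opening: 0.0619
grasp_force: 0.0
[ 0.042 -0.022  0.071] [-0.09  -0.15   0.001] [0.261 0.116 0.567]
```

```bash
python3 -m creep '[[[-0.09,-0.15,0],[0.03,-0.02,0.07],-0.45],[[0,0,0],[0,0,0],-0.45],[[0,0,0],[0,0,0],-0.45],[[0,0,0],[0,0,0],1],[[0,0,0],[0,0,0],1],[[0,0,0],[0,0,0],1],[[0,0,0],[0,0,0],1],[[0,0,0],[0,0,0],1],[[0,0,0],[0,0,0],1],[[0,0,0],[0,0,0],1]]' 40
python3 -c "
from h import *
print(*rel(tcp(4,138e-3),RT), bot.observe()['wrist_force'],bot.observe()['torque'])"
```

```text
clock: 4.32
tool_pos: [0.5845, 0.1135, 0.1478]
eef_rot: [179.9, 35.1, -174.6]
wrist_force: [-4.4, 2.0, 5.9]
opening: 0.033
grasp_force: 39.2
[ 0.013  0.013 -0.003] [0.02  0.008 0.01 ] [-4.389  2.025  5.931] [0.109 0.744 0.151]
```

```bash
cat >> h.py <<'E'
def heft(n=6):
    F=[];
    for _ in range(n): read_camera('top');s=bot.observe();F.append(np.r_[s['wrist_force'],s['torque']])
    return np.mean(F,0),np.std(F,0)[2],s['opening'],s['grasp_force'],s['clock'],s['tool_pos']
E
python3 -m creep '[[[-0.07,0,-0.1],[0,0,0],1],[[-0.07,0,-0.1],[0,0,0],1],[[-0.07,0,-0.1],[0,0,0],1],[[-0.08,0,-0.11],[0,0,0],1],[[0,0,0],[0,0,0],1],[[0,0,0],[0,0,0],1],[[0,0,0],[0,0,0],1],[[0,0,0],[0,0,0],1],[[0,0,0],[0,0,0],1],[[0,0,0],[0,0,0],1]]'
python3 -c "
from h import *
print(*heft())"
```

```text
clock: 5.15
tool_pos: [0.5843, 0.113, 0.1671]
eef_rot: [179.9, 35.0, -174.6]
wrist_force: [0.7, -1.0, -4.4]
opening: 0.033
grasp_force: 40.2
[ 0.05   0.244 -3.584 -0.126  1.141  0.006] 0.35374653894950525 0.03308756300791239 40.17198443412781 5.45 [0.584 0.113 0.167]
```

The z reading is −3.6 N with no side force, about 0.37 kg, so slot 4 is full. I'll set it back, release and go to slot 3.

```bash
python3 -m creep '[[[0.08,0,0.11],[0,0,0],1],[[0.07,0,0.1],[0,0,0],1],[[0.07,0,0.1],[0,0,0],1],[[0.07,0,0.1],[0,0,0],1],[[0,0,0],[0,0,0],1],[[0,0,0],[0,0,0],1],[[0,0,0],[0,0,0],-0.45],[[0,0,0],[0,0,0],-0.45],[[0,0,0],[0,0,0],-0.45],[[0,0,0],[0,0,0],-0.45]]'
python3 -m creep '[[[0,0,-0.2],[0,0,0],-0.45],[[0,0,-0.4],[0,0,0],-0.45],[[0,0,-0.4],[0,0,0],-0.45],[[0,0,-0.3],[0,0,0],-0.45],[[0,-0.4,0],[0,0,0],-0.45],[[0,-0.6,0],[0,0,0],-0.45],[[0,-0.6,0],[0,0,0],-0.45],[[0,-0.35,0],[0,0,0],-0.45],[[0,0,0],[0,0,0],-0.45],[[0,0,0],[0,0,0],-0.45]]'
python3 -c "
from h import *
print(*rel(tcp(3,138e-3),RT),*heft(3))
cv2.imwrite('pics/t2.png',cv2.resize(read_camera('top')[130:290,180:390,::-1],None,fx=3.6,fy=3.6,interpolation=2))"
```

```text
clock: 6.28
tool_pos: [0.5848, 0.113, 0.1476]
eef_rot: [180.0, 35.1, -174.7]
wrist_force: [0.1, 0.3, 0.4]
opening: 0.0623
grasp_force: 0.0
clock: 7.12
tool_pos: [0.562, 0.0319, 0.1903]
eef_rot: [179.9, 35.1, -174.8]
wrist_force: [-0.4, 1.3, 0.3]
opening: 0.0618
grasp_force: 0.0
[-0.002  0.012 -0.019] [0.013 0.036 1.312] [-0.049  0.325 -0.06  -0.058  0.597 -0.005] 0.5210186744580009 0.06215842545684343 0.0 7.2667 [0.562 0.033 0.19 ]
```

View pics/t2.png

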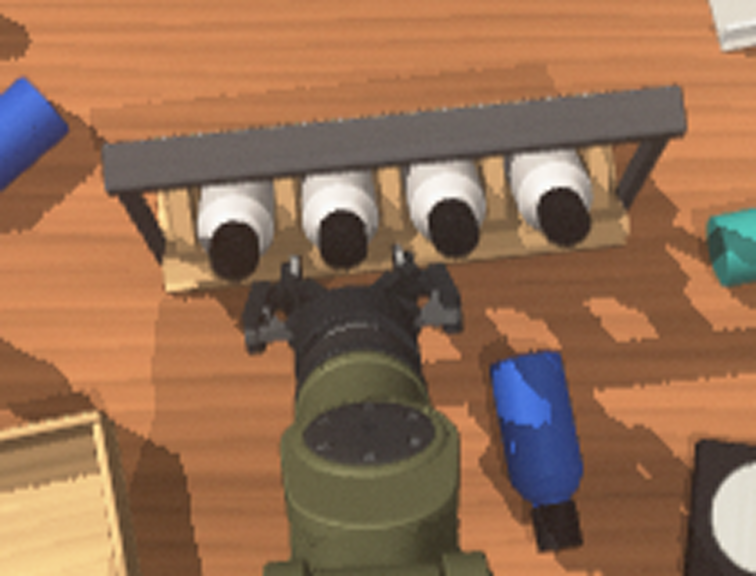

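Bottle 4 leans in its slot as before, with its cap at (235,250). The fingers at (292,270) and (400,258) are centred on cap 3 at (343,240), so I'll grip and heft.

```bash
python3 -m creep '[[[0,0.03,0.2],[0,0,-0.02],-0.45],[[0,0,0.4],[0,0,0],-0.45],[[0,0,0.4],[0,0,0],-0.45],[[0,0,0.31],[0,0,0],-0.45],[[0,0,0],[0,0,0],-0.45],[[0,0,0],[0,0,0],1],[[0,0,0],[0,0,0],1],[[0,0,0],[0,0,0],1],[[0,0,0],[0,0,0],1],[[0,0,0],[0,0,0],1]]' 40
python3 -m creep '[[[0,0,0],[0,0,0],1],[[-0.07,0,-0.1],[0,0,0],1],[[-0.07,0,-0.1],[0,0,0],1],[[-0.07,0,-0.1],[0,0,0],1],[[-0.08,0,-0.11],[0,0,0],1],[[0,0,0],[0,0,0],1],[[0,0,0],[0,0,0],1],[[0,0,0],[0,0,0],1],[[0,0,0],[0,0,0],1],[[0,0,0],[0,0,0],1]]'
python3 -c "
from h import *
print(*heft())"
```

```text
clock: 8.15
tool_pos: [0.5917, 0.0368, 0.1473]
eef_rot: [-180.0, 35.1, -174.5]
wrist_force: [-0.4, 1.8, -2.0]
opening: 0.033
grasp_force: 39.9
clock: 8.98
tool_pos: [0.5916, 0.0366, 0.1666]
eef_rot: [-180.0, 35.0, -174.5]
wrist_force: [0.1, 0.3, -3.2]
opening: 0.0331
grasp_force: 40.1
[-0.246  0.194 -3.149 -0.117  1.087  0.001] 0.40911443925086294 0.03272388001345844 40.14106750488281 9.2833 [0.592 0.037 0.167]
```

−3.15 N is about 0.32 kg, so slot 3 is full too. I'll set it back and go to slot 2, hefting it to confirm it is empty.

```bash
python3 -m creep '[[[0.08,0,0.11],[0,0,0],1],[[0.07,0,0.1],[0,0,0],1],[[0.07,0,0.1],[0,0,0],1],[[0.07,0,0.1],[0,0,0],1],[[0,0,0],[0,0,0],1],[[0,0,0],[0,0,0],1],[[0,0,0],[0,0,0],-0.45],[[0,0,0],[0,0,0],-0.45],[[0,0,0],[0,0,0],-0.45],[[0,0,0],[0,0,0],-0.45]]'
python3 -m creep '[[[0,0,-0.2],[0,0,0],-0.45],[[0,0,-0.4],[0,0,0],-0.45],[[0,0,-0.4],[0,0,0],-0.45],[[0,0,-0.3],[0,0,0],-0.45],[[0,-0.4,0],[0,0,0],-0.45],[[0,-0.6,0],[0,0,0],-0.45],[[0,-0.6,0],[0,0,0],-0.45],[[0,-0.35,0],[0,0,0],-0.45],[[0,0,0],[0,0,0],-0.45],[[0,0,0],[0,0,0],-0.45]]'
python3 -c "
from h import *
print(*rel(tcp(2,138e-3),RT),*heft(3))"
```

```text
clock: 10.12
tool_pos: [0.5923, 0.0367, 0.1474]
eef_rot: [-180.0, 35.1, -174.5]
wrist_force: [0.1, 0.2, 0.7]
opening: 0.0619
grasp_force: 0.0
clock: 10.95
tool_pos: [0.5695, -0.0444, 0.19]
eef_rot: [-180.0, 35.1, -174.6]
wrist_force: [-0.1, 0.5, -0.6]
opening: 0.0616
grasp_force: 0.0
[-0.     0.011  0.002] [0.016 0.004 1.301] [-0.619  0.204  0.059 -0.048  0.565 -0.023] 0.42953449241575165 0.06202082163732307 0.0 11.1 [ 0.569 -0.043  0.19 ]
```

```bash
python3 -m creep '[[[0,0,0.2],[0,0,0],-0.45],[[0,0,0.4],[0,0,0],-0.45],[[0,0,0.4],[0,0,0],-0.45],[[0,0,0.3],[0,0,0],-0.45],[[0,0,0],[0,0,0],-0.45],[[0,0,0],[0,0,0],1],[[0,0,0],[0,0,0],1],[[0,0,0],[0,0,0],1],[[0,0,0],[0,0,0],1],[[0,0,0],[0,0,0],1]]' 40
python3 -m creep '[[[0,0,0],[0,0,0],1],[[-0.07,0,-0.1],[0,0,0],1],[[-0.07,0,-0.1],[0,0,0],1],[[-0.07,0,-0.1],[0,0,0],1],[[-0.08,0,-0.11],[0,0,0],1],[[0,0,0],[0,0,0],1],[[0,0,0],[0,0,0],1],[[0,0,0],[0,0,0],1],[[0,0,0],[0,0,0],1],[[0,0,0],[0,0,0],1]]'
python3 -c "
from h import *
print(*heft())"
```

```text
clock: 11.93
tool_pos: [0.5993, -0.041, 0.1475]
eef_rot: [-180.0, 35.1, -174.5]
wrist_force: [0.3, 0.7, -1.5]
opening: 0.0331
grasp_force: 39.7
clock: 12.77
tool_pos: [0.5992, -0.0409, 0.1666]
eef_rot: [-180.0, 35.0, -174.5]
wrist_force: [0.3, -0.3, -0.1]
opening: 0.0331
grasp_force: 39.8
[ 0.391  0.14  -0.719 -0.039  0.695 -0.021] 0.5930874273217503 0.03270911714355435 39.75752592086792 13.0667 [ 0.599 -0.041  0.167]
```

0.72 N is about 0.07 kg, so slot 2 is empty. I'll draw it out along its axis.

```bash
python3 -m creep '[[[0,0,-0.3],[0,0,0],1],[[0,0,-0.5],[0,0,0],1],[[0,0,-0.6],[0,0,0],1],[[0,0,-0.6],[0,0,0],1],[[0,0,-0.6],[0,0,0],1],[[0,0,-0.6],[0,0,0],1],[[0,0,-0.4],[0,0,0],1],[[0,0,-0.2],[0,0,0],1],[[0,0,0],[0,0,0],1],[[0,0,0],[0,0,0],1]]'
python3 -c "
from h import *
D=Ro.from_euler('xyz',[180,0,-174.6],degrees=True)
s=bot.observe()
print(s['qpos'],RT.inv().apply(np.array([.375,.337,.29])-s['tool_pos'])/.04,rel(np.array([.375,.337,.29]),D))"
```

```text
clock: 13.9
tool_pos: [0.5127, -0.0494, 0.2914]
eef_rot: [-180.0, 35.1, -174.5]
wrist_force: [-0.4, -0.4, -0.6]
opening: 0.0331
grasp_force: 39.8
[-11.065 -17.704 -44.15   29.597   9.396 -13.691] [ 2.083  9.94  -1.415] (array([-0.001,  5.102,  0.014]), array([2.518, 9.94 , 0.035]))
```

```bash
python3 -m creep '[[[0,0.3,0],[0,0.51,0],1],[[0,0.45,0],[0,0.51,0],1],[[0,0.45,0],[0,0.51,0],1],[[0,0.45,0],[0,0.51,0],1],[[0,0.45,0],[0,0.51,0],1],[[0,0.45,0],[0,0.51,0],1],[[0,0.45,0],[0,0.51,0],1],[[0,0.45,0],[0,0.51,0],1],[[0,0.45,0],[0,0.51,0],1],[[0,0.45,0],[0,0.51,0],1]]'
python3 -m creep '[[[0.25,0.55,0],[0,0,0],1],[[0.25,0.55,0],[0,0,0],1],[[0.25,0.55,0],[0,0,0],1],[[0.25,0.55,0],[0,0,0],1],[[0.25,0.55,0],[0,0,0],1],[[0.25,0.55,0],[0,0,0],1],[[0.25,0.55,0],[0,0,0],1],[[0.25,0.55,0],[0,0,0],1],[[0.25,0.55,0],[0,0,0],1],[[0.25,0.55,0],[0,0,0],1]]'
python3 -c "
from h import *
D=Ro.from_euler('xyz',[180,0,-174.6],degrees=True)
s=bot.observe()
print(s['qpos'],*rel(np.array([.375,.337,.152]),D))
cv2.imwrite('pics/t3.png',read_camera('top')[:,:,::-1])"
```

```text
clock: 14.73
tool_pos: [0.496, 0.1252, 0.2896]
eef_rot: [-179.9, -0.3, -174.5]
wrist_force: [0.0, 0.3, -0.5]
opening: 0.0331
grasp_force: 39.8
clock: 15.57
tool_pos: [0.3745, 0.3346, 0.2893]
eef_rot: [-179.9, -0.1, -174.5]
wrist_force: [1.1, -0.5, -0.5]
opening: 0.0331
grasp_force: 39.8
[ 41.789   6.853 -12.336  70.967  -0.011  36.267] [-0.015 -0.017  0.018] [-0.018  0.058  3.432]
```

View pics/t3.png

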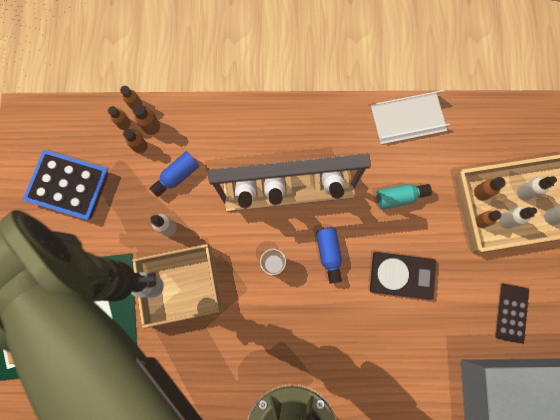

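Slots 3 and 4 still hold their bottles, slot 2 is clear, and the carried bottle at (150,285) hangs over the left half of the crate. I'll lower it and release.

```bash
python3 -m creep '[[[0,0.05,0.3],[0,0,0],1],[[0,0,0.5],[0,0,0],1],[[0,0,0.5],[0,0,0],1],[[0,0,0.5],[0,0,0],1],[[0,0,0.5],[0,0,0],1],[[0,0,0.5],[0,0,0],1],[[0,0,0.4],[0,0,0],1],[[0,0,0.2],[0,0,0],1],[[0,0,0.08],[0,0,0],1],[[0,0,0],[0,0,0],1]]'
python3 -m creep '[[[0,0,0],[0,0,0],-0.3],[[0,0,0],[0,0,0],-0.3],[[0,0,0],[0,0,0],-0.3],[[0,0,0],[0,0,0],-0.3],[[0,0,0],[0,0,0],-0.3],[[0,0,-0.3],[0,0,0],-0.3],[[0,0,-0.5],[0,0,0],-0.3],[[0,0,-0.6],[0,0,0],-0.3],[[0,0,-0.6],[0,0,0],-0.3],[[0,0,-0.6],[0,0,0],-0.3]]'
python3 -m creep '[[[0,0,-0.6],[0,0,0],-0.45],[[0,0,-0.2],[0,0,0],-0.45],[[-0.25,-0.55,0],[0,0,0],-0.45],[[-0.25,-0.55,0],[0,0,0],-0.45],[[-0.25,-0.55,0],[0,0,0],-0.45],[[-0.25,-0.55,0],[0,0,0],-0.45],[[-0.25,-0.55,0],[0,0,0],-0.45],[[-0.25,-0.55,0],[0,0,0],-0.45],[[-0.25,-0.55,0],[0,0,0],-0.45],[[-0.25,-0.55,0],[0,0,0],-0.45]]'
python3 -c "
from h import *
print(bot.observe()['qpos'],rel(tcp(1,.25),RT))
cv2.imwrite('pics/t4.png',read_camera('top')[:,:,::-1])"
```

```text
clock: 16.45
tool_pos: [0.3746, 0.3349, 0.1509]
eef_rot: [-179.9, -0.1, -174.5]
wrist_force: [-0.6, 0.4, -0.6]
opening: 0.0331
grasp_force: 40.0
clock: 17.28
tool_pos: [0.3749, 0.3352, 0.2575]
eef_rot: [-180.0, -0.0, -174.5]
wrist_force: [1.0, 1.0, 0.0]
opening: 0.0555
grasp_force: 0.0
clock: 18.12
tool_pos: [0.4718, 0.1666, 0.2878]
eef_rot: [-180.0, -0.0, -174.5]
wrist_force: [0.6, 0.4, 0.4]
opening: 0.0617
grasp_force: 0.0
[ 19.465   6.578 -12.847  70.606  -0.02   13.961] (array([ 0.001, -5.094,  0.016]), array([-0.167, -7.429,  1.612]))
```

View pics/t4.png

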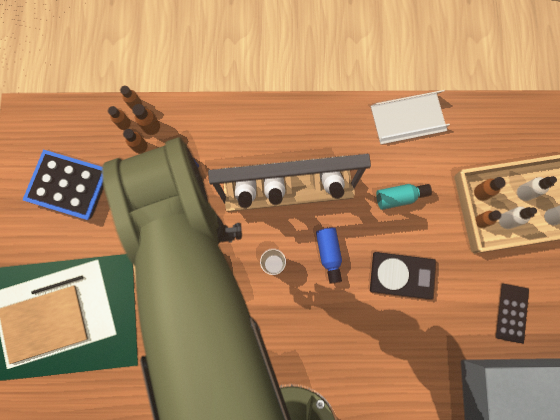

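The arm hides the crate here; slots 3 and 4 are still in order and slot 1's cap is at (337,189). I'll tilt again and go to slot 1, and check the crate from the scene camera.

```bash
python3 -m creep '[[[0,-0.55,0],[0,-0.51,0],-0.45],[[0,-0.6,0],[0,-0.51,0],-0.45],[[0,-0.6,0],[0,-0.51,0],-0.45],[[0,-0.6,0],[0,-0.51,0],-0.45],[[0,-0.6,0],[0,-0.51,0],-0.45],[[0,-0.6,0],[0,-0.51,0],-0.45],[[0,-0.6,0],[0,-0.51,0],-0.45],[[0,-0.6,0],[0,-0.51,0],-0.45],[[0,-0.6,0],[0,-0.51,0],-0.45],[[0,-0.6,0],[0,-0.51,0],-0.45]]'
python3 -m creep '[[[-0.03,-0.4,0.2],[0,0,0],-0.45],[[-0.03,-0.4,0.2],[0,0,0],-0.45],[[-0.03,-0.4,0.3],[0,0,0],-0.45],[[-0.03,-0.2,0.3],[0,0,0],-0.45],[[-0.03,0,0.3],[0,0,0],-0.45],[[-0.02,0,0.3],[0,0,0],-0.45],[[0,0,0],[0,0,0],-0.45],[[0,0,0],[0,0,0],-0.45],[[0,0,0],[0,0,0],-0.45],[[0,0,0],[0,0,0],-0.45]]'
python3 -c "
from h import *
print(rel(tcp(1,.138),RT))
cv2.imwrite('pics/s5.png',cv2.resize(read_camera('scene')[120:330,180:460,::-1],None,fx=2.8,fy=2.8,interpolation=2))"
```

```text
clock: 19.0
tool_pos: [0.4939, -0.0698, 0.2884]
eef_rot: [-179.9, 35.3, -174.4]
wrist_force: [-0.3, -0.6, -1.0]
opening: 0.062
grasp_force: 0.0
clock: 19.83
tool_pos: [0.5418, -0.1207, 0.2406]
eef_rot: [-179.9, 35.1, -174.5]
wrist_force: [-0.2, -0.2, 0.5]
opening: 0.0621
grasp_force: 0.0
(array([0.004, 0.014, 0.018]), array([ 0.029, -0.112,  2.834]))
```

View pics/s5.png

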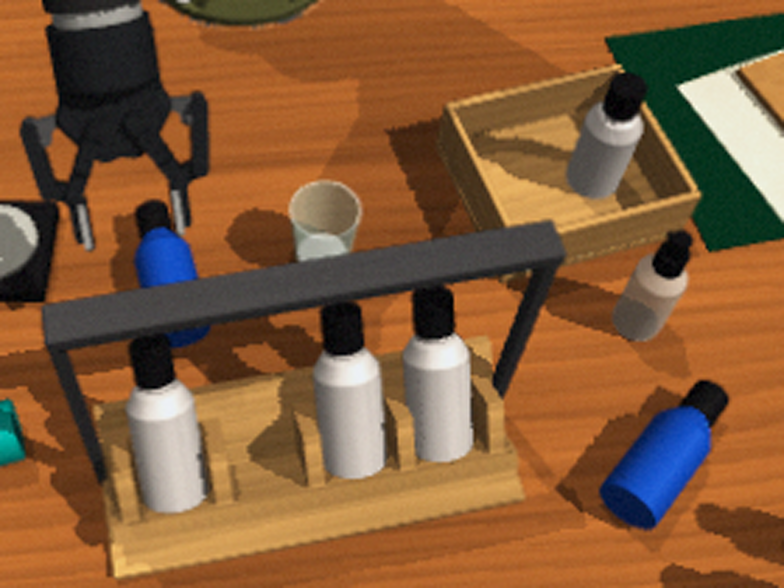

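The first empty stands upright in the crate at (600,150). Bottles 3 and 4 are seated at (350,410) and (437,390), bottle 1 is at (165,450), and the fingers are in line with it. I'll grip and heft bottle 1.

```bash
python3 -m creep '[[[0.03,-0.11,0.2],[0,0,0.02],-0.45],[[0,0,0.4],[0,0,0],-0.45],[[0,0,0.5],[0,0,0],-0.45],[[0,0,0.5],[0,0,0],-0.45],[[0,0,0.5],[0,0,0],-0.45],[[0,0,0.4],[0,0,0],-0.45],[[0,0,0.33],[0,0,0],-0.45],[[0,0,0],[0,0,0],-0.45],[[0,0,0],[0,0,0],-0.45],[[0,0,0],[0,0,0],1]]' 40
python3 -m creep '[[[0,0,0],[0,0,0],1],[[0,0,0],[0,0,0],1],[[0,0,0],[0,0,0],1],[[0,0,0],[0,0,0],1],[[0,0,0],[0,0,0],1],[[-0.1,0,-0.14],[0,0,0],1],[[-0.1,0,-0.14],[0,0,0],1],[[-0.09,0,-0.13],[0,0,0],1],[[0,0,0],[0,0,0],1],[[0,0,0],[0,0,0],1]]'
python3 -c "
from h import *
print(*heft(8),rel(tcp(1,.154),RT))"
```

```text
clock: 20.72
tool_pos: [0.606, -0.1193, 0.1469]
eef_rot: [179.9, 35.1, -174.7]
wrist_force: [-0.1, 0.6, 0.2]
opening: 0.051
grasp_force: 0.0
clock: 21.55
tool_pos: [0.6066, -0.1193, 0.1676]
eef_rot: [180.0, 35.1, -174.6]
wrist_force: [-1.0, -0.2, -1.2]
opening: 0.0331
grasp_force: 39.8
[ 0.182 -0.06  -0.768 -0.098  0.68   0.009] 0.35700289668991775 0.03299504590169464 39.75273013114929 21.95 [ 0.606 -0.119  0.166] (array([ 0.007,  0.003, -0.006]), array([ 0.273, -0.004, -0.006]))
```

0.77 N is about 0.08 kg, so slot 1 is empty. I'll draw it out and carry it to the crate.

```bash
python3 -m creep '[[[0,0,-0.3],[0,0,0],1],[[0,0,-0.5],[0,0,0],1],[[0,0,-0.6],[0,0,0],1],[[0,0,-0.6],[0,0,0],1],[[0,0,-0.6],[0,0,0],1],[[0,0,-0.6],[0,0,0],1],[[0,0,-0.4],[0,0,0],1],[[0,0,-0.2],[0,0,0],1],[[0,0,0],[0,0,0],1],[[0,0,0],[0,0,0],1]]'
python3 -m creep '[[[0,0.3,0],[0,0.51,0],1],[[0,0.5,0],[0,0.51,0],1],[[0,0.5,0],[0,0.51,0],1],[[0,0.5,0],[0,0.51,0],1],[[0,0.5,0],[0,0.51,0],1],[[0,0.5,0],[0,0.51,0],1],[[0,0.5,0],[0,0.51,0],1],[[0,0.5,0],[0,0.51,0],1],[[0,0.5,0],[0,0.51,0],1],[[0,0.5,0],[0,0.51,0],1]]'
python3 -c "
from h import *
D=Ro.from_euler('xyz',[180,0,-174.6],degrees=True)
print(*rel(np.array([.389,.259,.15]),D))"
```

```text
clock: 22.78
tool_pos: [0.5193, -0.1276, 0.2908]
eef_rot: [179.9, 35.1, -174.7]
wrist_force: [-0.1, 0.4, -1.3]
opening: 0.0329
grasp_force: 39.8
clock: 23.62
tool_pos: [0.5012, 0.0652, 0.2895]
eef_rot: [180.0, -0.3, -174.6]
wrist_force: [-0.6, -0.8, -0.5]
opening: 0.0326
grasp_force: 39.9
[ 0.004 -0.04   0.005] [2.337 5.087 3.488]
```

```bash
python3 -m creep '[[[0.2,0.4,0],[0,0,0],1],[[0.25,0.55,0],[0,0,0],1],[[0.25,0.55,0],[0,0,0],1],[[0.25,0.55,0],[0,0,0],1],[[0.25,0.55,0],[0,0,0],1],[[0.25,0.55,0],[0,0,0],1],[[0.25,0.55,0],[0,0,0],1],[[0.25,0.55,0],[0,0,0],1],[[0.25,0.5,0],[0,0,0],1],[[0.13,0.3,0],[0,0,0],1]]'
python3 -m creep '[[[0,0,0],[0,0,0],1],[[0,0,0.3],[0,0,0],1],[[0,0,0.5],[0,0,0],1],[[0,0,0.5],[0,0,0],1],[[0,0,0.5],[0,0,0],1],[[0,0,0.5],[0,0,0],1],[[0,0,0.5],[0,0,0],1],[[0,0,0.4],[0,0,0],1],[[0,0,0.2],[0,0,0],1],[[0,0,0.08],[0,0,0],1]]'
python3 -m creep '[[[0,0,0],[0,0,0],1],[[0,0,0],[0,0,0],-0.3],[[0,0,0],[0,0,0],-0.3],[[0,0,0],[0,0,0],-0.3],[[0,0,0],[0,0,0],-0.3],[[0,0,0],[0,0,0],-0.3],[[0,0,-0.3],[0,0,0],-0.3],[[0,0,-0.5],[0,0,0],-0.3],[[0,0,-0.6],[0,0,0],-0.3],[[0,0,-0.6],[0,0,0],-0.3]]'
python3 -m creep '[[[0,0,-0.6],[0,0,0],-0.3],[[0,0,-0.6],[0,0,0],-0.3],[[0,0,-0.3],[0,0,0],-0.3],[[0,0,0],[0,0,0],-0.3],[[0,0,0],[0,0,0],-0.3],[[0,0,0],[0,0,0],-0.3],[[0,0,0],[0,0,0],-0.3],[[0,0,0],[0,0,0],-0.3],[[0,0,0],[0,0,0],-0.3],[[0,0,0],[0,0,0],-0.3]]'
python3 -c "
from h import *
cv2.imwrite('pics/s6.png',read_camera('scene')[:,:,::-1])"
```

```text
clock: 24.45
tool_pos: [0.3881, 0.258, 0.2895]
eef_rot: [180.0, -0.2, -174.5]
wrist_force: [0.5, -0.1, -0.9]
opening: 0.0331
grasp_force: 40.0
clock: 25.28
tool_pos: [0.3885, 0.2552, 0.1499]
eef_rot: [-179.9, -0.2, -174.6]
wrist_force: [0.1, -0.1, -1.3]
opening: 0.0328
grasp_force: 40.0
clock: 26.12
tool_pos: [0.3889, 0.2559, 0.233]
eef_rot: [180.0, -0.1, -174.6]
wrist_force: [0.9, 0.5, 0.0]
opening: 0.0557
grasp_force: 0.0
clock: 26.95
tool_pos: [0.3891, 0.2559, 0.2916]
eef_rot: [180.0, -0.1, -174.6]
wrist_force: [-0.3, -0.1, 1.6]
opening: 0.0555
grasp_force: 0.0
```

View pics/s6.png

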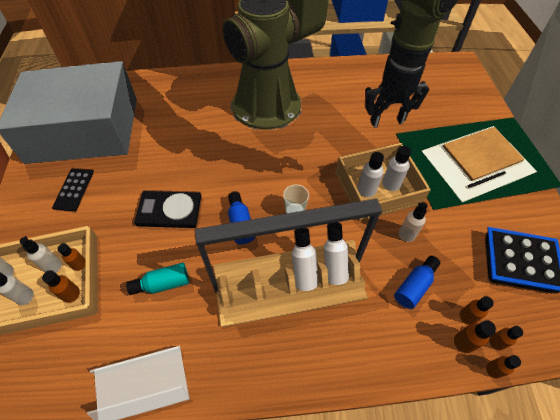

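Both empties stand in the crate, at (371,175) and (397,170). The full bottles still lean in slots 3 and 4, at (304,260) and (335,255). The scales, beaker and spray bottle are where they were, and the gripper is clear, so I'm handing in.

```bash
python3 -c "
from bench import hand_in
print(hand_in())"
```

```text
the job is handed in; nothing more can be done
None
```

The two empties (slots 1 and 2, about 0.07–0.08 kg each) are standing in the crate, the full bottles (slots 3 and 4, about 0.32 and 0.37 kg) are back leaning in their own slots, the bystanders look unmoved in the last picture, and the job was handed in at about 27 s.

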